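# Load a canister into a spring-contact welding fixture

### The job

Load the stainless canister with the brass boss into the blue-based welding fixture: press the boss into the red-roofed hood against the copper spring contact, then, keeping the spring compressed, tip the other end down behind the steel end stop until the canister lies level and fully home in its V, held by the spring, and let go. Push gently: touch and compress the spring without driving it to the end of its travel or forcing the canister against the fixture, and leave the other things on the bench where they are.

Things in the scene. Friction and masses are not known exactly. Their poses are not given: they have to be found in the camera images.
- canister: Stainless cylinder, 32 mm diameter, 120 mm long, with a brass boss (16 mm diameter, 22 mm long) on one end; 0.17 to 0.35 kg. Origin on the axis at the middle of the steel body; x runs along it towards the boss (may be rolled about x). Starts lying level, axis 46 mm above the bench, in the V yokes of stand_a; free to grasp between them.
- boss_tip (a point): Centre of the flat end of the brass boss, 82 mm from the canister's origin along +x.
- tail (a point): Centre of the flat plain end of the canister, 60 mm from the canister's origin along -x.
- fixture: Fixed welding fixture, blue base plate 250 x 90 x 10 mm. Origin on the bench, x along the loading axis towards the spring contact, z up. Its cradle carries stop, V and hood as one rigid set, clamped up to 13 mm either way along x: this offset c is NOT in any measured pose (the marks below assume c = 0), so find it by touch. Over 20 N between canister and fixture while tipping marks it.
- home_axis (a point): Point of the fixture, 46 mm above its origin, at the height of the loaded canister's axis (canister level, along the fixture's x, y = 0). If c = 0 the loaded canister's origin lies here; else c farther along x. It does not move with the cradle.
- stop_mark (a point): Where the end stop's inner face and top edge are if c = 0: x = -60 mm, z = 56 mm in the fixture. Steel wall 12 mm thick, 54 mm wide; the loaded tail bears on its inner face. Beside it the V that carries the 32 mm body, x = -55 to -38 mm (+ c), 54 mm wide, top z about 42 mm. Clear from there to the hood.
- hood_mark (a point): Centre of the hood's opening if c = 0: x = 70 mm, z = 46 mm in the fixture. Grey block with red roof, 46 mm long, 46 mm wide, top z = 68 mm, open only towards -x: opening 22 mm wide, flat floor z = 38 mm (the boss lies on it when home), roof underside z = 61 mm. The boss must enter along x; it may be tilted up to about 17 degrees, tail up.
- contact_mark (a point): Centre of the free copper contact's face in the hood if c = 0: x = 74 mm. It yields along +x: about 3 N to start, 0.6 N more per mm, hard stop after 12 mm (10 N just before). Loaded, it is pressed 8 mm (about 8 N); the tail's lower edge needs about 1 mm more to pass the stop while tipping, and the spring then pushes the canister back on to the stop.
- stand_a: Red-based stand holding the canister, 130 x 60 mm, fixed, origin on the bench, x along the V. Two dark V yokes, 10 mm wide, centred 45 mm either side of its origin, 54 mm across, top z about 42 mm; 80 mm free between them.
- stand_b: A second, identical stand, holding the painted tube.
- painted_tube: Green tube with a white band, 32 mm diameter, 120 mm long, no boss, lying in the other stand: leave it. Origin at its centre, x along it.
- ball_valve: Steel and brass ball valve with yellow lever, about 100 mm long. Bystander.
- vblock: Dark steel V-block, 70 x 70 x 52 mm. Bystander.
- magnet: Red square welding magnet, 75 x 75 x 20 mm. Bystander.
- hammer: Hammer. Bystander.
- wrench: Wrench. Bystander.
- brush: Brush. Bystander.
- paste_jar: Jar with red cap, 64 mm diameter, 70 mm high. Bystander.
Not all that is in view belongs to the job. Leave any brown, pink or purple look-alike of the canister alone.

How it is judged:
By the outcome, as a careful person would: the job done as asked, in the order asked, and still so for the second after the job is handed in, with the robot touching nothing.
It also fails if it takes over 67 s, if anything falls off the work surface, if the arm or the gripper's body presses on something with over 40 N, if the wrist force passes 120 N, or if a joint passes its speed limit or range.

### The arm

A 6-joint arm with a two-finger parallel gripper is mounted at the origin on the work surface. World frame = base frame: x ahead of the robot, y to its left, z up, the work surface at z = 0. Lengths are in m, angles in rad, forces in N, time in s.
With the tool pointing down it reaches from about 0.375 to 0.975 m from the base axis. Payload 3.8 kg.
Tool frame: the origin (TCP) lies midway between the tips of the shut fingers; the grasp point (between the pads) lies 19 mm behind it; z points along the fingers, y is the line along which they close (so a half turn about z gives the same grasp; the last joint's range is limited). The gripper opens to 85 mm and grips with 20 to 120 N. Pads are 22 mm wide; open, the fingers measure 114 mm over their backs; the gripper's body (76 mm by 85 mm) begins 54 mm behind the grasp point. The pads swing forward as they close: fully open they stand 13 mm farther back than shut.
Start: joints at [-1.17, 0.264, 1.604, -0, 1.274, -0.037], TCP at [0.286, -0.611, 0.231] pointing down, gripper open.
Joint ranges: [-2.63, 2.63], [-0.94, 2.18], [0.31, 2.57], [-1.31, 4.45], [0, 2.66], [-2.55, 2.55]. Speed limits (rad/s): [2.57, 2.57, 3.14, 3.14, 3.14, 3.14].

### API

Orientations are given as a rotation vector (axis times angle).
In Python, from workcell import status, read_camera, workorder, masks_of gives the robot as it stands.
- The arm moves only by the tool drive_tool, never from a script. Its argument "rows" is a list of rows, each a list of 7 numbers: the turn, a rotation vector about the tool's x, y, z in degrees, then the shift along the tool's x, y, z in m, then the opening, from 0 (shut) to 1 (fully open). In form: [[ax, ay, az, tx, ty, tz, claw], ...]. A call has 1 to 8 rows; each row shifts and turns the commanded pose from where the row before left it, along the tool's axes as they then stand; what a row does not reach is not made up. A row lasts 1/12 s, in which the tool goes at most 41.7 mm and 7.16 degrees, less where a joint would pass 70% of its speed; a pose out of reach is approached as far as the arm can. A call is refused whole if a number of a shift passes 0.0417 or a number of a turn 7.16, either way. A call with a gripper value outside its range is refused whole. The fingers move at their own pace and stop on an object; "force" is the grip in N (left out, the last holds). Time passes only in rows, so rows that do not move let the fingers close. It gives the time, the measured TCP pose, the force, the opening and the grip force at its end, in the units of the state.
- status.read_state(): the state, without advancing time (a new reading comes with each control period).
- read_camera(name): name is "scene" or "top" or "wrist"; returns a dict with "color" (384x512x3 uint8, red, green, blue), "intrinsics" (3x3 intrinsics, pixels), "world_from_camera" (4x4, takes a point from camera to world coordinates); the wrist camera has in their place "mount" (4x4, takes a point from camera to tool coordinates, whose origin is the TCP and whose axes are the flange's). Camera axes: x right, y up, looking along -z (the intrinsics and any distortion apply to the point x, -y, -z); pixel columns grow to the right and rows downward; lengths in m; the calibration is good to about 2 mm. The wrist camera is an equidistant fisheye: a pixel r from the principal point sees the ray r / f radians off the axis. A picture is of the moment at which its call begins: read the wrist's pose just before it. There is no depth.
- workorder.finish_job(): hands the job in; it is judged then, once.
Trained networks look in a picture, given as the dict that the camera call returned (one of the last four; its "shot" number tells which), for a name from the list of things; names that differ only in an ending like _2 or _b are one class to them, and where a whole thing is asked for, a point or a joint stands for the part that bears it (a point fixed in the world has none). Each returns a list of dicts, best first, with "score" (0 to 1); they miss things now and then, are a little off and sometimes report something else, mostly with a low value. They report only what shows in the picture. A call takes as long as a camera call. They do not tell look-alikes from the thing itself.
- masks_of(picture, name): "mask" (384x512 bool, what is visible of it) and "bbox" ([left, top, right, bottom] in pixels, round what is visible of it).
The state is a dict: "time": time; "q": joint angles; "joint_vel": joint speeds; "joint_torque": joint torques, N m; "tool_pos": TCP position; "tcp_rot": TCP orientation; "wrist_force": force on the tool from outside, world axes, zero at the start; "torque": the same for the moment, N m; "width": opening from 0.0 (shut) to 1.0 (fully open); "grip_force": force on a finger pad.
Only numpy, scipy, OpenCV 4.12 (cv2) and the standard library are available. Lean on these libraries where they do the work, as an engineer would, in place of code of your own. Each camera call takes 0.05 s, during which the arm holds its last target. There are 200 camera calls.

## Working session

There is one attempt and no reset: what is moved stays moved. The work goes in short steps, Python scripts to look and compute and a tool call to move; the robot and the scene stay as the last step left them, time stands still between calls to the robot, and variables do not carry over. Pictures are saved under pics/ and viewed, at most 10 in all, crops included, and the job is handed in when it is done.

Besides the shell and the picture viewer there is one more tool, called as name([rows], argument=value, ...), one row to a line, values as JSON. drive_tool: Moves the arm, as the interface text tells. Its arguments: {"type":"object","properties":{"rows":{"type":"array"},"force":{"type":"number"}},"required":["rows"]}

```bash
mkdir -p pics; ls; python3 - <<'E'
from workcell import status, read_camera, masks_of
import cv2,numpy as np
s=status.read_state(); print({k:np.round(v,3).tolist() for k,v in s.items()})
ims=[]
for n in("scene","top"):
    p=read_camera(n); ims.append(p["color"]); print(n,p.keys(),np.round(p["intrinsics"],1).tolist(),np.round(p["world_from_camera"],3).tolist())
    for t in("canister","boss_tip","fixture","stand_a","painted_tube"):
        for m in masks_of(p,t)[:4]: print(t,round(m["score"],2),np.round(m["bbox"]).tolist(),m["mask"].sum())
for n,i in zip(("scene","top"),ims): cv2.imwrite(f"pics/{n}0.png",cv2.resize(i[...,::-1],(800,600),interpolation=cv2.INTER_CUBIC))
E
```

```text
pics
{'time': 0.0, 'q': [-1.17, 0.265, 1.605, 0.0, 1.274, -0.037], 'joint_vel': [0.0, 0.001, 0.0, 0.0, 0.001, 0.002], 'joint_torque': [0.001, -51.511, -36.732, 0.0, 0.013, 0.0], 'tool_pos': [0.286, -0.611, 0.23], 'tcp_rot': [-3.064, -0.682, 0.001], 'wrist_force': [-0.26, -0.416, -0.084], 'torque': [-0.055, 0.013, -0.024], 'grip_force': 0.0, 'width': 0.999}
scene dict_keys(['color', 'intrinsics', 'world_from_camera', 'shot']) [[350.5, 0.0, 255.1], [0.0, 350.5, 195.6], [0.0, 0.0, 1.0]] [[-0.044, -0.768, 0.639, 1.3], [0.999, -0.043, 0.016, -0.058], [0.015, 0.639, 0.769, 1.007], [0.0, 0.0, 0.0, 1.0]]
canister 0.72 [200.0, 144.0, 225.0, 167.0] 238
canister 0.64 [233.0, 164.0, 273.0, 174.0] 277
canister 0.63 [125.0, 150.0, 144.0, 181.0] 251
canister 0.55 [190.0, 178.0, 226.0, 191.0] 329
boss_tip 0.81 [235.0, 164.0, 269.0, 175.0] 230
boss_tip 0.78 [202.0, 143.0, 226.0, 164.0] 227
boss_tip 0.71 [122.0, 148.0, 146.0, 175.0] 247
boss_tip 0.61 [192.0, 181.0, 230.0, 191.0] 341
fixture 0.96 [269.0, 204.0, 345.0, 238.0] 1722
stand_a 0.96 [184.0, 216.0, 221.0, 232.0] 395
stand_a 0.65 [188.0, 190.0,
[... 321 characters left out ...]
35], [-1.0, 0.017, 0.019, -0.053], [0.02, 0.07, 0.997, 1.678], [0.0, 0.0, 0.0, 1.0]]
canister 0.85 [185.0, 244.0, 229.0, 258.0] 389
canister 0.75 [295.0, 258.0, 321.0, 289.0] 338
canister 0.7 [387.0, 239.0, 403.0, 276.0] 362
canister 0.68 [283.0, 207.0, 324.0, 221.0] 357
boss_tip 0.87 [236.0, 247.0, 280.0, 255.0] 357
boss_tip 0.75 [293.0, 256.0, 323.0, 294.0] 372
boss_tip 0.63 [283.0, 210.0, 328.0, 222.0] 349
boss_tip 0.61 [386.0, 237.0, 403.0, 278.0] 355
fixture 0.88 [168.0, 165.0, 242.0, 203.0] 1831
stand_a 0.68 [288.0, 206.0, 323.0, 223.0] 296
stand_a 0.55 [286.0, 166.0, 324.0, 191.0] 308
painted_tube 0.9 [287.0, 172.0, 328.0, 183.0] 364
painted_tube 0.57 [169.0, 164.0, 240.0, 200.0] 1821
```

View pics/scene0.png

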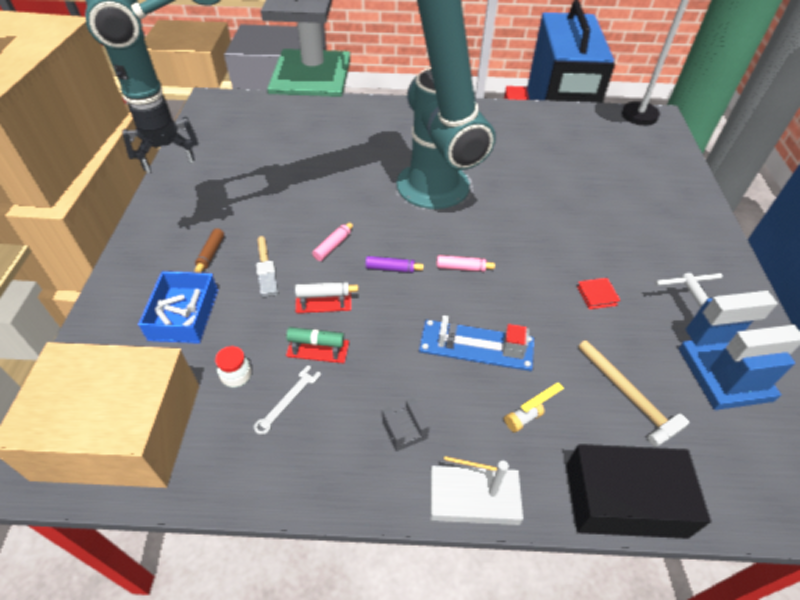

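View pics/top0.png

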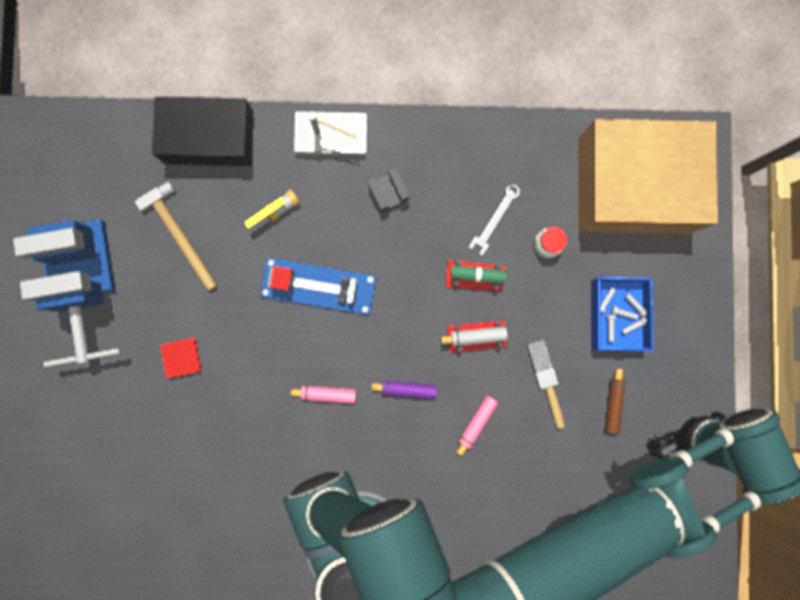

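Scene view: the candidates, in 800x600 pixels, are the grey/steel cylinder with brass boss in a red stand (325,290; top 480,337), pink (333,241), pink (465,263), purple (395,265), brown (210,245) and green tube in the other red stand (315,338; top 477,275). The steel one in the red stand fits; its boss points to +y. The blue fixture is at scene (478,343), top (318,287), with its hood also towards +y.

```bash
cat > h.py <<'E'
import numpy as np,cv2
from workcell import status, read_camera, masks_of
from scipy.spatial.transform import Rotation as R
def st(): return status.read_state()
def T(s=None):
    s=s or st(); M=np.eye(4); M[:3,:3]=R.from_rotvec(s["tcp_rot"]).as_matrix(); M[:3,3]=s["tool_pos"]; return M
def shoot(n):
    M=T(); p=read_camera(n); p["W"]=M@p["mount"] if n=="wrist" else p["world_from_camera"]; p["fish"]=n=="wrist"; return p
def ray(p,uv):
    K=p["intrinsics"]; uv=np.atleast_2d(uv).astype(float); a=(uv[:,0]-K[0,2])/K[0,0]; b=(uv[:,1]-K[1,2])/K[1,1]
    if p["fish"]:
        th=np.hypot(a,b)+1e-12; d=np.c_[np.sin(th)*a/th,np.sin(th)*b/th,np.cos(th)]
    else: d=np.c_[a,b,np.ones_like(a)]
    d=d*[1,-1,-1]; d/=np.linalg.norm(d,axis=1)[:,None]
    return p["W"][:3,3],d@p["W"][:3,:3].T
def plane(p,uv,z):
    o,d=ray(p,uv); return o+d*((z-o[2])/d[:,2])[:,None]
def tri(obs):
    A=np.zeros((3,3));b=np.zeros(3);L=[]
    for p,uv in obs:
        o,d=ray(p,uv); P=np.eye(3)-np.outer(d[0],d[0]); A+=P;b+=P@o; L.append((o,P))
    x=np.linalg.solve(A,b); return x,[round(1e3*np.linalg.norm(P@(x-o)),1) for o,P in L]
def proj(p,X):
    c=(np.atleast_2d(X)-p["W"][:3,3])@p["W"][:3,:3]*[1,-1,-1]; K=p["intrinsics"]
    if p["fish"]:
        r=np.hypot(c[:,0],c[:,1])+1e-12; th=np.arctan2(r,c[:,2]); a,b=c[:,0]/r*th,c[:,1]/r*th
    else: a,b=c[:,0]/c[:,2],c[:,1]/c[:,2]
    return np.c_[a*K[0,0]+K[0,2],b*K[1,1]+K[1,2]]
def blobs(p,cond,box):
    m=np.zeros(cond.shape,bool); l,t,r,b=[int(v) for v in box]; m[t:b,l:r]=cond[t:b,l:r]; return m
E
python3 - <<'E'
from h import *
bx={"top":{"fix":(164,160,246,206),"can":(278,203,330,228)},"scene":{"fix":(264,200,350,242),"can":(184,174,232,200)}}
P={};C={}
for n in("scene","top"):
    p=P[n]=shoot(n); i=p["color"].astype(int); r,g,b=i[...,0],i[...,1],i[...,2]
    def cen(m): ys,xs=np.nonzero(m); return np.array([xs.mean()+0,ys.mean()+0]),m.sum()
    blue=blobs(p,(b>r+50)&(b>g+30),bx[n]["fix"]); red=blobs(p,(r>g+70)&(r>b+70),bx[n]["fix"])
    brass=blobs(p,(r>b+50)&(g>b+30),bx[n]["can"]); rs=blobs(p,(r>g+70)&(r>b+70),bx[n]["can"])
    steel=blobs(p,(r>120)&(abs(r-b)<30)&(abs(r-g)<30),bx[n]["can"])
    for k,m in dict(blue=blue,red=red,brass=brass,stand=rs,steel=steel).items(): C[n,k]=cen(m); print(n,k,C[n,k])
    q=cv2.minAreaRect(np.argwhere(blue)[:,::-1].astype(np.float32)); print(n,"blue rect",q)
    pts=plane(p,cv2.boxPoints(q),.01); print(np.round(pts,3).tolist(),"centre",plane(p,np.mean(cv2.boxPoints(q),0),.01).round(4))
for k in("red","brass","steel"): print(k,tri([(P[n],C[n,k][0]) for n in P]), plane(P["top"],C["top",k][0],{"red":.068}.get(k,.046)).round(4))
E
```

```text
scene blue (array([303.07594937, 221.52093476]), np.int64(1027))
scene red (array([330.07894737, 213.64473684]), np.int64(152))
scene brass (array([225.5, 184. ]), np.int64(30))
scene stand (array([206.77474403, 194.67235495]), np.int64(293))
scene steel (array([206.71819263, 183.24732461]), np.int64(841))
scene blue rect ((305.4459533691406, 220.32432556152344), (73.32193756103516, 21.865060806274414), 9.462323188781738)
[[0.603, -0.03, 0.01], [0.507, -0.019, 0.01], [0.547, 0.238, 0.01], [0.639, 0.215, 0.01]] centre [[0.5754 0.1022 0.01  ]]
top blue (array([205.77140482, 183.17705736]), np.int64(1203))
top red (array([179.33727811, 177.73372781]), np.int64(169))
top brass (array([285.63888889, 216.88888889]), np.int64(36))
top stand (array([303.59555556, 213.31111111]), np.int64(225))
top steel (array([305.67914439, 213.85294118]), np.int64(374))
top blue rect ((203.21621704101562, 182.70269775390625), (71.34915161132812, 25.97503662109375), 9.462323188781738)
[[0.546, 0.23, 0.01], [0.636, 0.218, 0.01], [0.599, -0.031, 0.01], [0.509, -0.017, 0.01]] centre [[0.5724 0.1002 0.01  ]]
red (array([0.58347426, 0.17707292, 0.06536948]), [np.float64(0.5), np.float64(0.5)]) [[0.5832 0.1762 0.068 ]]
brass (array([ 0.45643093, -0.18829327,  0.04894527]), [np.float64(0.3), np.float64(0.3)]) [[ 0.4565 -0.1888  0.046 ]]
steel (array([ 0.46765136, -0.25498394,  0.06141859]), [np.float64(0.9), np.float64(0.9)]) [[ 0.468  -0.2578  0.046 ]]
```

drive_tool([
  [0,0,-5,0.0314,-0.0244,0,1],
  [0,0,0,0.0335,-0.0215,0,1],
  [0,0,0,0.0335,-0.0215,0,1],
  [0,0,0,0.0335,-0.0215,0,1],
  [0,0,0,0.0335,-0.0215,0,1],
  [0,0,0,0.0335,-0.0215,0,1],
  [0,0,0,0.0335,-0.0215,0,1],
  [0,0,0,0.0335,-0.0215,0,1],
])

```text
time: 1.37
tool_pos: [0.4322, -0.3264, 0.2316]
tcp_rot: [3.034, 0.815, 0.001]
wrist_force: [0.7, 0.6, 0.7]
width: 1.002
grip_force: 0.0
```

drive_tool([
  [0,0,-7,0,0,0,1],
  [0,0,-7,0,0,0,1],
  [0,0,-7,0,0,0,1],
  [0,0,-7,0,0,0,1],
  [0,0,-7,0,0,0,1],
  [0,0,-7,0,0,0,1],
  [0,0,-7,0,0,0,1],
  [0,0,-7,0,0,0,1],
])

```text
time: 2.03
tool_pos: [0.4318, -0.3281, 0.2314]
tcp_rot: [2.289, 2.151, 0.0]
wrist_force: [0.7, 0.2, 0.6]
width: 1.001
grip_force: 0.0
```

drive_tool([
  [0,0,-7,0.03,0,0,1],
  [0,0,-5,0.02,0,0,1],
  [0,0,0,0,0,0,1],
  [0,0,0,0,0,0,1],
])

```text
time: 2.37
tool_pos: [0.4328, -0.2777, 0.2315]
tcp_rot: [2.058, 2.372, -0.0]
wrist_force: [-0.2, -0.5, 0.9]
width: 1.0
grip_force: 0.0
```

```bash
python3 - <<'E'
from h import *
s=st(); print(s["tool_pos"],T(s)[:3,:3].round(3).tolist(),s["q"])
p=shoot("wrist"); print(p["mount"].round(4).tolist(),p["intrinsics"].round(1).tolist())
for t in("canister","boss_tip","stand_a","fixture"):
    for m in masks_of(p,t)[:3]: print(t,round(m["score"],2),np.round(m["bbox"]).tolist(),m["mask"].sum())
cv2.imwrite("pics/w1.png",cv2.resize(p["color"][...,::-1],(800,600),interpolation=cv2.INTER_CUBIC))
np.savez("w1.npz",color=p["color"],W=p["W"],intrinsics=p["intrinsics"],fish=True)
E
```

```text
[ 0.43275579 -0.27772181  0.23153037] [[-0.141, 0.99, 0.0], [0.99, 0.141, -0.001], [-0.001, 0.0, -1.0]] [-6.18815726e-01 -4.31604115e-02  1.94264033e+00 -2.84804676e-04
  1.24136658e+00 -7.60143699e-01]
[[0.0001, 0.9654, 0.2607, 0.0661], [1.0, 0.0001, -0.0009, 0.0014], [-0.0009, 0.2607, -0.9654, -0.1445], [0.0, 0.0, 0.0, 1.0]] [[297.3, 0.0, 253.8], [0.0, 297.3, 184.0], [0.0, 0.0, 1.0]]
canister 0.88 [271.0, 76.0, 303.0, 206.0] 3407
canister 0.58 [88.0, 96.0, 178.0, 169.0] 2419
canister 0.57 [176.0, 0.0, 221.0, 64.0] 1734
boss_tip 0.96 [177.0, 0.0, 219.0, 62.0] 1682
boss_tip 0.7 [268.0, 79.0, 305.0, 207.0] 3412
boss_tip 0.61 [85.0, 94.0, 175.0, 170.0] 2420
stand_a 0.86 [352.0, 109.0, 421.0, 205.0] 2209
stand_a 0.69 [254.0, 92.0, 308.0, 201.0] 2236
fixture 0.61 [409.0, 157.0, 474.0, 235.0] 1118
```

View pics/w1.png

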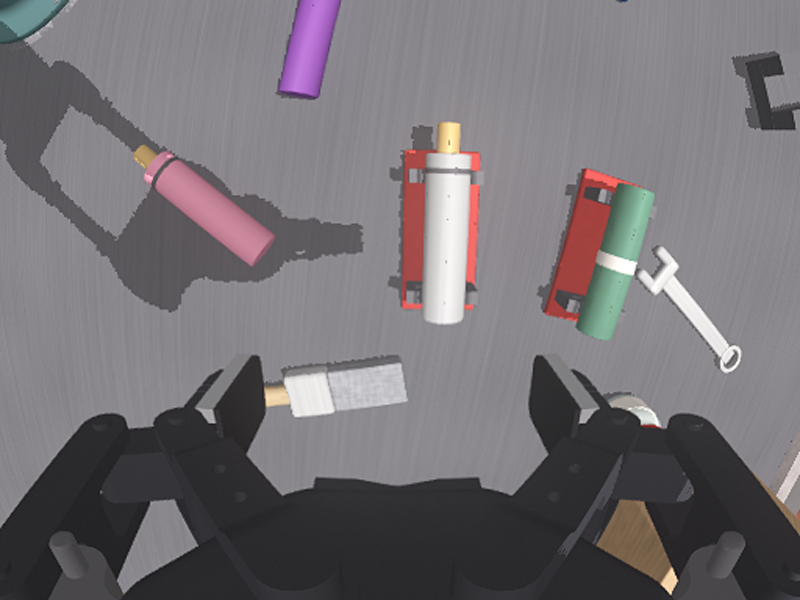

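The wrist view confirms it: stainless canister at (448,235) with brass boss at (449,135) in the red stand, green tube at (615,262), pink at (210,205), purple at (312,45). Now I'll take a second canister view and then two fixture views.

drive_tool([
  [0,0,0,0.02,0.03,0,1],
  [0,0,0,0.02,0.03,0,1],
  [0,0,0,0.01,0.02,0,1],
  [0,0,0,0,0,0,1],
  [0,0,0,0,0,0,1],
])

```text
time: 3.03
tool_pos: [0.5055, -0.2174, 0.231]
tcp_rot: [-2.058, -2.373, 0.001]
wrist_force: [-0.5, -0.9, 0.6]
width: 0.996
grip_force: 0.0
```

```bash
python3 - <<'E'
from h import *
p=shoot("wrist"); print(st()["tool_pos"])
for m in masks_of(p,"canister")[:3]: print(round(m["score"],2),np.round(m["bbox"]).tolist())
np.savez("w2.npz",color=p["color"],W=p["W"],intrinsics=p["intrinsics"],fish=True)
E
```

```text
[ 0.50478607 -0.21784999  0.23096706]
0.93 [93.0, 325.0, 126.0, 352.0]
0.88 [118.0, 0.0, 161.0, 107.0]
0.63 [200.0, 120.0, 231.0, 248.0]
```

drive_tool([
  [0,0,4,0.035,0.01,0,1],
  [0,0,4,0.038,0.01,0,1],
  [0,0,4,0.038,0.01,0,1],
  [0,0,4,0.038,0.01,0,1],
  [0,0,0,0.038,0.0,0,1],
  [0,0,0,0.035,0.0,0,1],
  [0,0,0,0,0.0,0,1],
  [0,0,0,0,0,0,1],
])

```text
time: 3.8
tool_pos: [0.5494, 0.0052, 0.2313]
tcp_rot: [2.367, 2.065, -0.001]
wrist_force: [0.3, -0.2, -0.8]
width: 1.0
grip_force: 0.0
```

```bash
python3 - <<'E'
from h import *
p=shoot("wrist"); print(st()["tool_pos"])
for m in masks_of(p,"fixture")[:3]: print(round(m["score"],2),np.round(m["bbox"]).tolist())
np.savez("w3.npz",color=p["color"],W=p["W"],intrinsics=p["intrinsics"],fish=True)
cv2.imwrite("pics/w3.png",cv2.resize(p["color"][...,::-1],(800,600),interpolation=cv2.INTER_CUBIC))
E
```

```text
[0.54928849 0.00414507 0.23121331]
0.96 [226.0, 0.0, 298.0, 180.0]
```

View pics/w3.png

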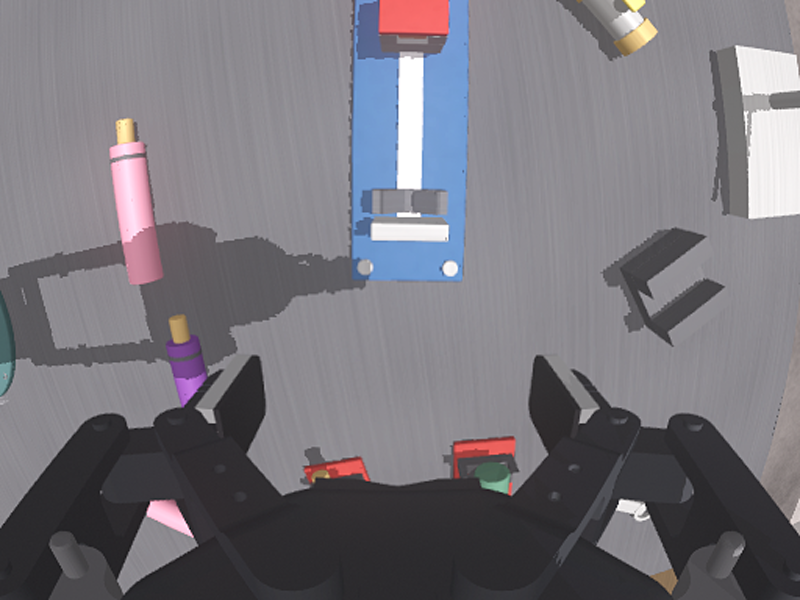

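The view shows the fixture: stop top at (410,231), V at (409,202), hood (412,25) cut off at the top. I'll move 80 mm forward for the second view.

drive_tool([
  [0,0,0,0.03,0,0,1],
  [0,0,0,0.03,0,0,1],
  [0,0,0,0.02,0,0,1],
  [0,0,0,0,0,0,1],
  [0,0,0,0,0,0,1],
])

```text
time: 4.32
tool_pos: [0.5607, 0.0827, 0.2312]
tcp_rot: [2.37, 2.062, -0.001]
wrist_force: [-0.7, 0.7, 0.3]
width: 1.0
grip_force: 0.0
```

```bash
python3 - <<'E'
from h import *
p=shoot("wrist"); print(st()["tool_pos"])
for m in masks_of(p,"fixture")[:2]: print(round(m["score"],2),np.round(m["bbox"]).tolist())
np.savez("w4.npz",color=p["color"],W=p["W"],intrinsics=p["intrinsics"],fish=True)
c=p["color"][0:200,190:340,::-1]
cv2.imwrite("pics/w4.png",cv2.resize(c,None,fx=3,fy=3,interpolation=cv2.INTER_CUBIC))
# canister pose: silhouette fit in w1,w2
from scipy.optimize import minimize
V=[]
for f,bx in(("w1.npz",(262,72,310,212)),("w2.npz",(190,112,240,254))):
    z=np.load(f); q={k:z[k] for k in z}; q["fish"]=True; i=q["color"].astype(int); r,g,b=i[...,0],i[...,1],i[...,2]
    m=blobs(q,((r>135)&(abs(r-g)<25)&(abs(r-b)<25)&(r>140))|((r>b+40)&(g>b+20)&(r>140)),bx).astype(np.uint8)
    m=cv2.morphologyEx(m,cv2.MORPH_OPEN,np.ones((3,3),np.uint8))
    n,l,s,_=cv2.connectedComponentsWithStats(m); m=(l==1+np.argmax(s[1:,4])).astype(np.uint8); m=cv2.morphologyEx(m,cv2.MORPH_CLOSE,np.ones((7,7),np.uint8))
    ys,xs=np.nonzero(m); print(f,m.sum(),xs.min(),ys.min(),xs.max(),ys.max()); V.append((q,m))
a=np.linspace(0,2*np.pi,40)
def cyl(x0,x1,R_): return np.array([[x,R_*np.cos(t),R_*np.sin(t)] for x in(x0,x1) for t in a])
def sil(q,v,S=4):
    x,y,z,w=v; M=np.array([[np.cos(w),-np.sin(w),0],[np.sin(w),np.cos(w),0],[0,0,1]]); im=np.zeros((384*S,512*S),np.uint8)
    for C in(cyl(-.06,.06,.016),cyl(.06,.082,.008)):
        h=cv2.convexHull(((proj(q,C@M.T+[x,y,z])+.5)*S).astype(np.float32)); cv2.fillConvexPoly(im,h.round().astype(np.int32),1)
    return cv2.resize(im.astype(np.float32),(512,384),interpolation=cv2.INTER_AREA)
def cost(v): return sum(abs(sil(q,v)-m).sum() for q,m in V)
best=min((minimize(cost,v0,method="Nelder-Mead",options=dict(initial_simplex=np.array(v0)+np.vstack([np.zeros(4),np.diag([.01,.01,.01,.05])]),xatol=1e-4,fatol=1)) for v0 in([.467,-.256,.046,1.7],[.462,-.262,.05,1.74])),key=lambda o:o.fun)
print(best.x,np.degrees(best.x[3]),best.fun)
E
```

```text
[0.5606412  0.08223424 0.23117132]
0.95 [226.0, 39.0, 300.0, 236.0]
w1.npz 3776 271 72 309 207
w2.npz 3184 190 157 239 253
[ 0.46715037 -0.25893558  0.05074994  1.70073333] 97.44484175433308 2404.75
```

View pics/w4.png

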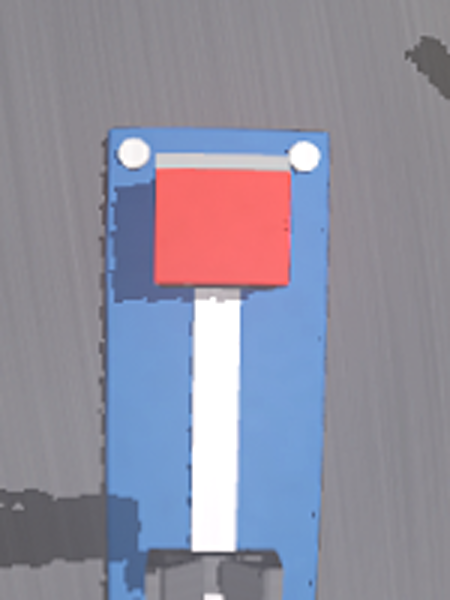

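The crop shows the red roof at x 155–290, y 168–286 (3x crop), far plate corners at (108,128) and (329,133), and the spring side away from the V. Next I'll tighten the segmentation and fit the canister and fixture.

```bash
cat > fit.py <<'E'
from h import *
from scipy.optimize import minimize
def load(f):
    z=np.load(f); q={k:z[k] for k in z}; q["fish"]=True; return q
def big(m):
    n,l,s,c=cv2.connectedComponentsWithStats(m.astype(np.uint8)); k=1+np.argmax(s[1:,4]); return l==k,c[k]
a=np.linspace(0,2*np.pi,40)
def cyl(x0,x1,R_): return np.array([[x,R_*np.cos(t),R_*np.sin(t)] for x in(x0,x1) for t in a])
box=np.array([[x,y,z] for x in(-.125,.125) for y in(-.045,.045) for z in(0,.01)])
def sil(q,v,parts,S=4):
    x,y,z,w=v; M=np.array([[np.cos(w),-np.sin(w),0],[np.sin(w),np.cos(w),0],[0,0,1]]); im=np.zeros((384*S,512*S),np.uint8)
    for C in parts:
        h=cv2.convexHull(((proj(q,C@M.T+[x,y,z])+.5)*S).astype(np.float32)); cv2.fillConvexPoly(im,h.round().astype(np.int32),1)
    return cv2.resize(im.astype(np.float32),(512,384),interpolation=cv2.INTER_AREA)
def fit(V,parts,v0,fz=None):
    f=lambda v:[v[0],v[1],v[2],v[3]] if fz is None else [v[0],v[1],fz,v[2]]
    n=len(v0); d=np.diag([.01,.01,.01,.05] if n==4 else [.01,.01,.05])
    o=minimize(lambda v:sum(abs(sil(q,f(v),parts)-m).sum() for q,m in V),v0,method="Nelder-Mead",options=dict(initial_simplex=np.array(v0)+np.vstack([np.zeros(n),d]),xatol=1e-5,fatol=.5))
    return np.array(f(o.x)),o.fun
E
python3 - <<'E'
from fit import *
V=[]
for f,bx in(("w1.npz",(265,72,308,212)),("w2.npz",(194,112,240,254))):
    q=load(f); i=q["color"].astype(int); r,g,b=i[...,0],i[...,1],i[...,2]
    if f=="w1.npz": print("bench",i[150,330],"steel",i[150,280:295:5].tolist())
    m,_=big(blobs(q,((r>165)&(abs(r-g)<25)&(abs(r-b)<25))|((r>b+40)&(g>b+20)&(r>120)),bx))
    m=cv2.morphologyEx(m.astype(np.uint8),cv2.MORPH_CLOSE,np.ones((7,7),np.uint8)); ys,xs=np.nonzero(m); print(f,m.sum(),xs.min(),ys.min(),xs.max(),ys.max()); V.append((q,m))
can=[cyl(-.06,.06,.016),cyl(.06,.082,.008)]
for W in(V,V[:1],V[1:]):
    if len(W)>1: v,c=fit(W,can,[.467,-.257,.046,1.7])
    else: v,c=fit(W,can,[.467,-.257,1.7],.046)
    print("can",v.round(4),np.degrees(v[3]).round(2),c)
q3,q4=load("w3.npz"),load("w4.npz"); F=[]; 
for n,q in(("w3",q3),("w4",q4)):
    i=q["color"].astype(int); r,g,b=i[...,0],i[...,1],i[...,2]
    m,_=big(blobs(q,(b>r+40)&(b>g+20),(215,0,310,245))); ys,xs=np.nonzero(m); print(n,"blue",m.sum(),xs.min(),ys.min(),xs.max(),ys.max())
    h=np.zeros((384,512),np.uint8); cv2.fillConvexPoly(h,cv2.convexHull(np.argwhere(m)[:,::-1].astype(np.int32)),1)
    F.append((q,h))
v,c=fit(F[1:],[box],[.574,.101,1.43],0.); print("fix w4",v.round(4),np.degrees(v[3]).round(2),c)
v2,c=fit(F,[box],[.574,.101,1.43],0.); print("fix both",v2.round(4),np.degrees(v2[3]).round(2),c)
def loc(X): d=X-v[:3]; return np.array([d[0]*np.cos(v[3])+d[1]*np.sin(v[3]),-d[0]*np.sin(v[3])+d[1]*np.cos(v[3]),d[2]])
i=q4["color"].astype(int); red,cr=big((i[...,0]>i[...,1]+80)&(i[...,0]>i[...,2]+80)&(np.indices((384,512))[1]>220)&(np.indices((384,512))[0]<110))
R4=cv2.boxPoints(cv2.minAreaRect(np.argwhere(red)[:,::-1].astype(np.float32)))
print("roof corners local",[loc(x).round(4).tolist() for x in plane(q4,R4,.068)],"cen",loc(plane(q4,cr,.068)[0]).round(4))
for n,q in(("w3",q3),("w4",q4)):
    # stop top face: bright region near expected
    e=proj(q,[v[0]-.066*np.cos(v[3]),v[1]-.066*np.sin(v[3]),.056])[0]; print(n,"stop expected c=0",e.round(1))
    i=q["color"].astype(int); m=blobs(q,(i.min(2)>170),(e[0]-28,e[1]-18,e[0]+28,e[1]+12)); mm,c_=big(m); ys,xs=np.nonzero(mm); print(" bright",mm.sum(),xs.min(),xs.max(),ys.min(),ys.max(),c_.round(1),loc(plane(q,c_,.056)[0]).round(4))
E
```

```text
bench [142 138 143] steel [[216, 213, 213], [240, 238, 238], [246, 243, 243]]
w1.npz 2435 272 111 300 207
w2.npz 2011 202 158 228 246
can [ 0.4694 -0.2722  0.0386  1.6847] 96.53 1846.375
can [ 0.4693 -0.2715  0.046   1.6968] 97.22 850.0625
can [ 0.4666 -0.2639  0.046   1.6993] 97.36 1058.125
w3 blue 8605 225 0 299 179
w4 blue 8409 225 42 299 235
fix w4 [0.574  0.1025 0.     1.4185] 81.27 478.625
fix both [0.5745 0.1022 0.     1.4222] 81.49 888.25
roof corners local [[0.0966, 0.0223, 0.068], [0.0977, -0.0226, 0.068], [0.0578, -0.0232, 0.068], [0.0568, 0.0218, 0.068]] cen [ 0.0768 -0.      0.068 ]
w3 stop expected c=0 [261.9 136. ]
 bright 232 238 286 143 147 [261.  145.1] [-0.0759  0.0007  0.056 ]
w4 stop expected c=0 [260.9 205. ]
 bright 213 238 284 211 215 [259.7 213.2] [-0.076   0.0011  0.056 ]
```

```bash
python3 - <<'E'
from fit import *
V=[];vis=[]
for f,bx in(("w1.npz",(270,74,306,212)),("w2.npz",(196,112,236,254))):
    q=load(f); i=q["color"].astype(int); r,g,b=i[...,0],i[...,1],i[...,2]
    m=blobs(q,((r>165)&(abs(r-g)<25)&(abs(r-b)<25))|((r>b+40)&(g>b+20)&(r>120)),bx).astype(np.uint8)
    m=cv2.morphologyEx(m,cv2.MORPH_CLOSE,np.ones((9,9),np.uint8)); m,_=big(m); m=m.astype(np.uint8); ys,xs=np.nonzero(m); print(f,m.sum(),xs.min(),ys.min(),xs.max(),ys.max()); V.append((q,m))
can=[cyl(-.06,.06,.016),cyl(.06,.082,.008)]
for W in(V,V[:1],V[1:]):
    if len(W)>1: v,c=fit(W,can,[.467,-.257,.046,1.7]); v0=v
    else: v,c=fit(W,can,[.467,-.257,1.7],.046)
    print("can",v.round(4),np.degrees(v[3]).round(2),c)
for (q,m),x in zip(V,(240,170)):
    im=q["color"][...,::-1].copy(); cs,_=cv2.findContours((sil(q,v0,can)>.5).astype(np.uint8),0,2); im=cv2.resize(im,None,fx=3,fy=3)
    cv2.drawContours(im,[c*3 for c in cs],-1,(0,255,0),1); vis.append(im[180:780,x*3:x*3+300])
cv2.imwrite("pics/ov.png",np.hstack(vis))
E
```

```text
w1.npz 3062 272 78 300 207
w2.npz 2617 201 123 228 246
can [ 0.4669 -0.258   0.0461  1.6979] 97.28 862.5625
can [ 0.4677 -0.2581  0.046   1.7012] 97.47 317.125
can [ 0.4666 -0.2584  0.046   1.6982] 97.3 500.875
```

View pics/ov.png

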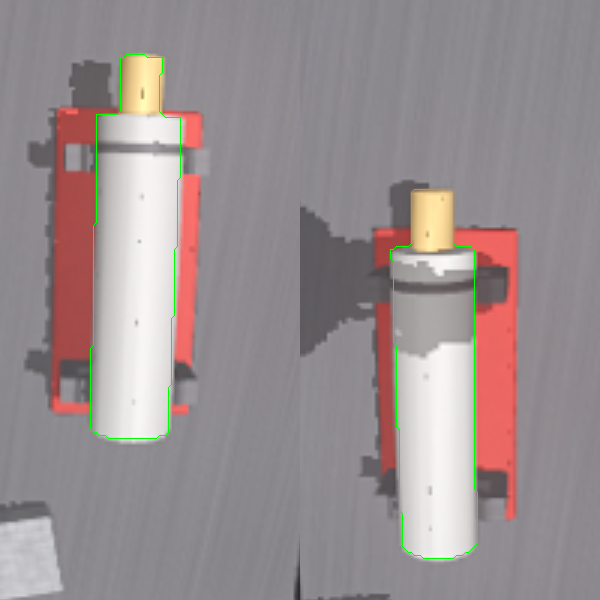

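Silhouettes fit in both views: canister origin (0.467,-0.258,0.046), yaw 97.3°. The fixture is at (0.574,0.1023), yaw ~81.4°, with c visually about -12. Now to the grasp.

drive_tool([
  [0,0,0,-0.0397,-0.0048,0,1],
  [0,0,0,-0.0397,-0.0048,0,1],
  [0,0,0,-0.0397,-0.0048,0,1],
  [0,0,0,-0.0397,-0.0048,0,1],
  [0,0,0,-0.0397,-0.0048,0,1],
  [0,0,0,-0.0397,-0.0048,0,1],
  [0,0,0,-0.0397,-0.0048,0,1],
  [0,0,0,-0.0397,-0.0048,0,1],
])

```text
time: 5.08
tool_pos: [0.477, -0.2285, 0.2315]
tcp_rot: [2.371, 2.06, -0.0]
wrist_force: [1.2, 1.2, -0.2]
width: 0.998
grip_force: 0.0
```

drive_tool([
  [0,0,0,-0.0397,-0.0048,0,1],
  [0,0,-5.1,0,0,0.03,1],
  [0,0,-5.1,0,0,0.03,1],
  [0,0,-5.1,0,0,0.03,1],
  [0,0,0,0,0,0,1],
  [0,0,0,0,0,0,1],
])

```text
time: 5.58
tool_pos: [0.4662, -0.2642, 0.1396]
tcp_rot: [-2.076, -2.352, 0.002]
wrist_force: [-0.2, 0.0, 0.7]
width: 0.997
grip_force: 0.0
```

```bash
cat >> h.py <<'E'
def togo(target,yaw_deg):
    "shift in tool axes and yaw to go for a vertical tool"
    M=T(); print("pos",M[:3,3].round(4),"yaw",np.degrees(np.arctan2(M[1,0],M[0,0])).round(2),"tilt",np.degrees(np.arcsin(-M[2,0])).round(2),np.degrees(np.arcsin(M[2,1])).round(2),"shift tool",(M[:3,:3].T@(np.array(target)-M[:3,3])).round(4))
E
python3 -c "
from h import *
togo([.4680,-.2659,.024],97.35)"
```

```text
pos [ 0.4662 -0.2642  0.1396] yaw 97.12 tilt -0.17 -0.23 shift tool [-0.0023  0.002   0.1156]
```

drive_tool([
  [0,0,-0.2,-0.0023,0.002,0.025,1],
  [0,0,0,0,0,0.03,1],
  [0,0,0,0,0,0.03,1],
  [0,0,0,0,0,0.02,1],
  [0,0,0,0,0,0.0105,1],
  [0,0,0,0,0,0,1],
  [0,0,0,0,0,0,1],
])

```text
time: 6.17
tool_pos: [0.4721, -0.2669, 0.0274]
tcp_rot: [2.069, 2.361, 0.0]
wrist_force: [0.3, 1.2, 1.0]
width: 0.998
grip_force: 0.0
```

```bash
python3 - <<'E'
from fit import *
togo([.4680,-.2659,.024],97.35); p=shoot("wrist")
cv2.imwrite("pics/g1.png",p["color"][...,::-1]); q=p; v=[.467,-.258,.046,1.699]
e=proj(q,np.array([[.467+np.cos(1.699)*t,-.258+np.sin(1.699)*t,.046+h] for t,h in((.082,0),(.06,.016),(.04,.016))])); print(e.round(1))
E
```

```text
pos [ 0.4721 -0.2669  0.0274] yaw 97.53 tilt 0.08 0.09 shift tool [ 0.0015 -0.004   0.0034]
[[241.5  46.7]
 [239.6  96.8]
 [239.8 150.6]]
```

View pics/g1.png

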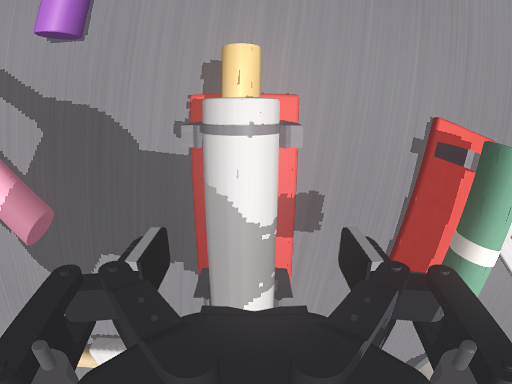

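The view shows the canister between the fingers, a bit left of centre (body axis near x=241, finger centre 254), with the predicted points on the boss tip (241,46) and shoulder (240,97). I'll correct 4 mm and close.

drive_tool([
  [0,0,0,0.0015,-0.004,0.0034,1],
  [0,0,0,0,0,0,1],
  [0,0,0,0,0,0,1],
])

```text
time: 6.47
tool_pos: [0.4671, -0.2653, 0.0234]
tcp_rot: [2.069, 2.362, 0.0]
wrist_force: [-0.7, -0.9, 0.9]
width: 0.997
grip_force: 0.0
```

```bash
python3 -c "
from h import *
togo([.4680,-.2659,.024],97.35)"
```

```text
pos [ 0.4671 -0.2653  0.0234] yaw 97.57 tilt 0.05 0.06 shift tool [-0.0007  0.0008 -0.0006]
```

drive_tool([
  [0,0,0,0,0,0,0.6],
  [0,0,0,0,0,0,0.45],
  [0,0,0,0,0,0,0.3],
  [0,0,0,0,0,0,0],
  [0,0,0,0,0,0,0],
  [0,0,0,0,0,0,0],
  [0,0,0,0,0,0,0],
  [0,0,0,0,0,0,0],
], force=30)

```text
time: 7.13
tool_pos: [0.4661, -0.2651, 0.0225]
tcp_rot: [-2.069, -2.363, 0.001]
wrist_force: [-4.7, -0.0, 5.1]
width: 0.358
grip_force: 29.6
```

drive_tool([
  [0,0,0,0,0,0,0],
  [0,0,0,0,0,0,0],
  [0,0,0,0,0,0,0],
  [0,0,0,0,0,0,0],
], force=70)

```text
time: 7.47
tool_pos: [0.4661, -0.2651, 0.0227]
tcp_rot: [-2.069, -2.363, 0.001]
wrist_force: [-5.4, 0.1, 6.1]
width: 0.351
grip_force: 68.5
```

drive_tool([
  [0,0,0,0,0,-0.01,0],
  [0,0,0,0,0,-0.03,0],
  [0,0,0,0,0,-0.04,0],
  [0,0,0,0,0,-0.04,0],
  [0,0,0,0,0,0,0],
  [0,0,0,0,0,0,0],
])

```text
time: 7.97
tool_pos: [0.4694, -0.2663, 0.1459]
tcp_rot: [2.065, 2.358, 0.003]
wrist_force: [0.3, -0.2, -3.3]
width: 0.355
grip_force: 70.1
```

```bash
cat >> h.py <<'E'
FX=np.array([.574,.1023,0.]); YAW=81.4; TIP=np.array([.089,0,-.0233])
def goal(xt,zt,th,yt=0.,c=-.0125,yaw=YAW):
    "TCP pose putting boss tip at fixture (xt+c,yt,zt), tail up by th deg"
    a=np.radians(yaw); t=np.radians(th); Rz=R.from_euler("z",yaw,degrees=True).as_matrix()
    x=np.array([np.cos(t),0,-np.sin(t)]); y=np.array([0,-1.,0]); G=Rz@np.c_[x,y,np.cross(x,y)]
    F=R.from_euler("z",YAW,degrees=True).as_matrix(); M=np.eye(4); M[:3,:3]=G; M[:3,3]=FX+F@[xt+c,yt,zt]-G@TIP; return M
def tipnow():
    M=T(); F=R.from_euler("z",YAW,degrees=True).as_matrix(); t=F.T@((M@np.r_[TIP,1])[:3]-FX); x=F.T@M[:3,0]; y=F.T@M[:3,1]
    print("tip in fixture mm",(t*1e3).round(2),"tail-up",np.degrees(np.arcsin(-x[2])).round(2),"yaw err",np.degrees(np.arctan2(x[1],x[0])).round(2),"roll",np.degrees(np.arcsin(y[2])).round(2),"F fix",(F.T@st()["wrist_force"]).round(1),"t",round(st()["time"],2))
def delta(M):
    D=np.linalg.inv(T())@M; print("shift tool mm",(D[:3,3]*1e3).round(2),"turn deg",np.degrees(R.from_matrix(D[:3,:3]).as_rotvec()).round(2),"TCP goal",M[:3,3].round(4))
E
python3 -c "
from h import *
tipnow(); delta(goal(.06,.1,14)); delta(goal(.06,.1,0)); print(st()['wrist_force'],st()['width'])"
```

```text
tip in fixture mm [-294.56   73.28  168.81] tail-up 0.26 yaw err 16.19 roll 0.36 F fix [-0.1 -0.3 -3.3] t 7.97
shift tool mm [309.04 139.65  46.45] turn deg [  2.37 -13.7   16.06] TCP goal [0.5673 0.0583 0.0989]
shift tool mm [312.02 140.35  68.67] turn deg [ 0.39  0.21 16.19] TCP goal [0.5678 0.0613 0.0767]
[ 0.32283981 -0.17105532 -3.26625459] 0.35509578178712525
```

drive_tool([
  [0,0,0,0.0343,0.0155,0,0],
  [0,0,0,0.0343,0.0155,0,0],
  [0,0,0,0.0343,0.0155,0,0],
  [0,0,0,0.0343,0.0155,0,0],
  [0,0,0,0.0343,0.0155,0,0],
  [0,0,0,0.0343,0.0155,0,0],
  [0,0,0,0.0343,0.0155,0,0],
  [0,0,0,0.0343,0.0155,0,0],
])

```text
time: 8.63
tool_pos: [0.5516, 0.0254, 0.1395]
tcp_rot: [-2.067, -2.361, 0.004]
wrist_force: [0.9, -1.3, -3.2]
width: 0.353
grip_force: 70.0
```

drive_tool([
  [0,0,5.4,0.0343,0.0155,0,0],
  [0,0,5.4,0,0,0,0],
  [0,0,5.4,0,0,0,0],
  [0,-4.7,0,0,0,0,0],
  [0,-4.7,0,0,0,0,0],
  [0,-4.6,0,0,0,0,0],
  [0,0,0,0,0,0,0],
  [0,0,0,0,0,0,0],
])

```text
time: 9.3
tool_pos: [0.5626, 0.0605, 0.1395]
tcp_rot: [2.251, 1.942, -0.281]
wrist_force: [0.2, 0.5, -3.5]
width: 0.355
grip_force: 70.1
```

```bash
python3 -c "
from h import *
tipnow(); delta(goal(.06,.1,14)); delta(goal(.06,.08,14)) ; print(st()['q'])"
```

```text
tip in fixture mm [ 49.     5.24 140.58] tail-up 13.98 yaw err 0.2 roll -0.29 F fix [ 0.5 -0.1 -3.5] t 9.3
shift tool mm [ 8.33  5.24 39.69] turn deg [-0.25 -0.02  0.2 ] TCP goal [0.5673 0.0583 0.0989]
shift tool mm [13.16  5.34 59.1 ] turn deg [-0.25 -0.02  0.2 ] TCP goal [0.5673 0.0583 0.0789]
[ 0.20178145  0.19641641  1.88327934 -0.24794724  1.16312101  0.45927988]
```

drive_tool([
  [-0.2,0,0.2,0.003,0.0052,0.01,0],
  [0,0,0,0.003,0,0.015,0],
  [0,0,0,0.0023,0,0.0147,0],
  [0,0,0,0,0,0,0],
  [0,0,0,0,0,0,0],
])

```text
time: 9.72
tool_pos: [0.5679, 0.0558, 0.1]
tcp_rot: [2.256, 1.931, -0.277]
wrist_force: [0.1, 0.0, -2.4]
width: 0.356
grip_force: 70.1
```

```bash
python3 - <<'E'
from h import *
tipnow(); p=shoot("wrist"); q=p
np.savez("w5.npz",color=p["color"],W=p["W"],intrinsics=p["intrinsics"],fish=True)
im=cv2.resize(p["color"][...,::-1],None,fx=1.5,fy=1.5,interpolation=cv2.INTER_CUBIC)
M=T(); A=R.from_euler("z",YAW,degrees=True).as_matrix()
mk=lambda X,c:[cv2.circle(im,tuple(int(v*1.5+.75) for v in u),3,c,1) for u in proj(q,np.atleast_2d(X))]
mk([(M@np.r_[TIP+[0,y,0],1])[:3] for y in(-.008,.008)],(0,255,0))
mk([FX+A@[.07-.0125,y,.068] for y in(-.023,.023)],(255,255,0)); mk([FX+A@[.116-.0125,y,.068] for y in(-.023,.023)],(255,255,0)); mk([FX+A@[x,y,.01] for x in(.125,) for y in(-.045,.045)],(255,0,255))
cv2.imwrite("pics/w5.png",im)
E
```

```text
tip in fixture mm [ 45.07  -1.35 101.06] tail-up 14.03 yaw err -0.27 roll 0.04 F fix [ 0.  -0.1 -2.4] t 9.72
```

View pics/w5.png

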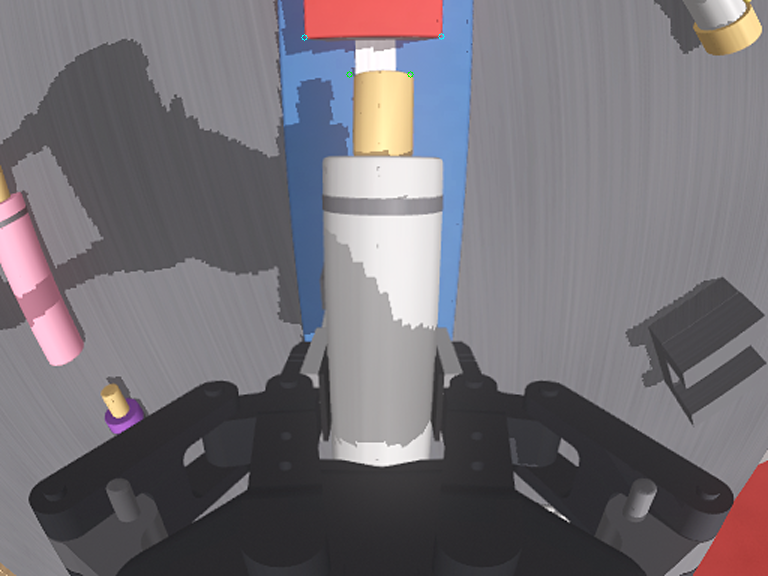

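The cyan prediction (304,38)/(441,37) sits on the roof's front corners, so c≈-12.5 and the hood's lateral position hold. The boss tip spans columns 354–413, about 1 mm to tool +y of the prediction. I'll correct for that and descend in front of the opening.

```bash
sed -i 's/TIP=np.array(\[.089,0,/TIP=np.array([.089,.001,/' h.py; python3 -c "
from h import *
tipnow(); delta(goal(.06,.0475,14))"
```

```text
tip in fixture mm [ 45.57  -3.38 102.42] tail-up 13.99 yaw err -0.29 roll 0.18 F fix [-0.3 -0.1 -3.2] t 9.77
shift tool mm [15.12 -3.16 52.8 ] turn deg [ 0.12 -0.01 -0.28] TCP goal [0.5664 0.0585 0.0464]
```

drive_tool([
  [0,0,-0.3,0.003,-0.0032,0.0105,0],
  [0,0,0,0.003,0,0.0105,0],
  [0,0,0,0.003,0,0.0105,0],
  [0,0,0,0.003,0,0.0105,0],
  [0,0,0,0.001,0,0.004,0],
  [0,0,0,0,0,0,0],
  [0,0,0,0,0,0,0],
  [0,0,0,0,0,0,0],
])

```text
time: 10.43
tool_pos: [0.5671, 0.0591, 0.0543]
tcp_rot: [2.248, 1.937, -0.272]
wrist_force: [-0.1, 0.3, -4.0]
width: 0.354
grip_force: 70.1
```

```bash
python3 -c "
from h import *
tipnow(); delta(goal(.06,.0475,14)); print(st()['joint_vel'].round(3))"
```

```text
tip in fixture mm [48.24 -0.36 55.43] tail-up 13.99 yaw err 0.09 roll 0.2 F fix [ 0.3  0.1 -4. ] t 10.43
shift tool mm [ 1.2  -0.62  7.85] turn deg [ 0.23 -0.01  0.09] TCP goal [0.5664 0.0585 0.0464]
[-0.002 -0.008 -0.005  0.     0.    -0.001]
```

drive_tool([
  [0,0,0,0,0,0,0],
])

```text
time: 10.52
tool_pos: [0.5673, 0.0591, 0.0547]
tcp_rot: [2.247, 1.937, -0.271]
wrist_force: [-0.2, -0.2, -3.2]
width: 0.35
grip_force: 70.1
```

```bash
python3 -c "
from h import *
tipnow(); delta(goal(.06,.0475,14))"
```

```text
tip in fixture mm [48.29 -0.64 55.85] tail-up 13.98 yaw err 0.08 roll 0.25 F fix [-0.2  0.2 -3.2] t 10.52
shift tool mm [ 1.24 -0.9   8.25] turn deg [ 0.27 -0.02  0.07] TCP goal [0.5664 0.0585 0.0464]
```

drive_tool([
  [0.2,0,0,0.0006,-0.0008,0.004,0],
  [0,0,0,0.0006,0,0.004,0],
  [0,0,0,0,0,0,0],
  [0,0,0,0,0,0,0],
  [0,0,0,0,0,0,0],
])

```text
time: 10.93
tool_pos: [0.5656, 0.0583, 0.0459]
tcp_rot: [2.25, 1.938, -0.277]
wrist_force: [0.4, -0.1, -3.7]
width: 0.353
grip_force: 70.1
```

```bash
python3 - <<'E'
from h import *
tipnow(); delta(goal(.068,.0475,14)); p=shoot("wrist"); tipnow()
p2=shoot("scene"); s=p2["color"][185:250,255:360,::-1]
cv2.imwrite("pics/s6.png",np.hstack([cv2.resize(p["color"][:260,150:400,::-1],(480,500),interpolation=cv2.INTER_CUBIC),cv2.resize(s,(310,192),interpolation=cv2.INTER_CUBIC) if 0 else cv2.copyMakeBorder(cv2.resize(s,(315,195),interpolation=cv2.INTER_CUBIC),0,305,0,0,0)]))
E
```

```text
tip in fixture mm [47.19  0.85 46.95] tail-up 14.01 yaw err 0.09 roll -0.04 F fix [-0.1 -0.5 -3.7] t 10.93
shift tool mm [ 7.93  0.74 -2.54] turn deg [-0.02  0.01  0.09] TCP goal [0.5676 0.0664 0.0464]
tip in fixture mm [47.25  0.75 47.08] tail-up 14.0 yaw err 0.09 roll -0.03 F fix [ 0.7 -0.8 -2.7] t 10.98
```

View pics/s6.png

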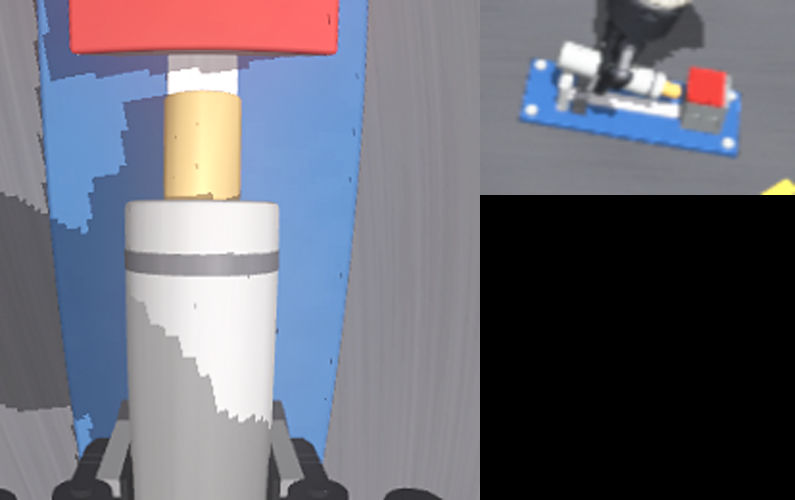

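The crop shows the boss (centre col 203) lined up with the hood (204) and floor stripe (203), the tail raised over the stop. Inserting slowly along the fixture's x.

drive_tool([
  [0,0,0.1,0.0019,0.0003,-0.0008,0],
  [0,0,0,0.0019,0,-0.0005,0],
  [0,0,0,0.0019,0,-0.0005,0],
  [0,0,0,0.0019,0,-0.0005,0],
  [0,0,0,0.0019,0,-0.0005,0],
  [0,0,0,0,0,0,0],
  [0,0,0,0,0,0,0],
])

```text
time: 11.62
tool_pos: [0.5675, 0.0683, 0.0464]
tcp_rot: [2.251, 1.937, -0.276]
wrist_force: [-0.8, 0.5, -2.8]
width: 0.354
grip_force: 70.1
```

```bash
python3 -c "
from h import *
tipnow()"
```

```text
tip in fixture mm [57.4   0.33 47.48] tail-up 14.0 yaw err 0.01 roll -0.0 F fix [ 0.3  0.9 -2.8] t 11.62
```

drive_tool([
  [0,0,0,0.001,0,-0.0002,0],
  [0,0,0,0.001,0,-0.0003,0],
  [0,0,0,0,0,0,0],
  [0,0,0,0,0,0,0],
])

```text
time: 11.95
tool_pos: [0.5677, 0.0699, 0.0464]
tcp_rot: [2.252, 1.936, -0.277]
wrist_force: [-0.0, -1.6, -3.5]
width: 0.352
grip_force: 70.1
```

drive_tool([
  [0,0,0,0.001,0,-0.0002,0],
  [0,0,0,0,0,0,0],
  [0,0,0,0,0,0,0],
])

```text
time: 12.2
tool_pos: [0.5678, 0.0706, 0.0464]
tcp_rot: [2.251, 1.936, -0.278]
wrist_force: [-0.7, -3.3, -3.0]
width: 0.353
grip_force: 70.1
```

drive_tool([
  [0,0,0,0.001,0,-0.0003,0],
  [0,0,0,0,0,0,0],
  [0,0,0,0,0,0,0],
])

```text
time: 12.45
tool_pos: [0.568, 0.0719, 0.0464]
tcp_rot: [2.251, 1.936, -0.277]
wrist_force: [-1.0, -3.8, -3.2]
width: 0.354
grip_force: 70.1
```

drive_tool([
  [0,0,0,0.001,0,-0.0002,0],
  [0,0,0,0,0,0,0],
  [0,0,0,0,0,0,0],
])

```text
time: 12.7
tool_pos: [0.5681, 0.073, 0.0464]
tcp_rot: [2.251, 1.936, -0.277]
wrist_force: [0.1, -4.8, -2.5]
width: 0.357
grip_force: 70.1
```

```bash
python3 -c "
from h import *
tipnow()"
```

```text
tip in fixture mm [62.12  0.4  47.4 ] tail-up 14.02 yaw err -0.01 roll -0.01 F fix [-4.7 -0.8 -2.5] t 12.7
```

drive_tool([
  [0,0,0,0.001,0,-0.0002,0],
  [0,0,0,0.001,0,-0.0003,0],
  [0,0,0,0.001,0,-0.0002,0],
  [0,0,0,0,0,0,0],
  [0,0,0,0,0,0,0],
])

```text
time: 13.12
tool_pos: [0.5686, 0.0756, 0.0464]
tcp_rot: [2.251, 1.936, -0.278]
wrist_force: [-1.1, -6.0, -1.9]
width: 0.354
grip_force: 70.1
```

drive_tool([
  [0,0,0,0.001,0,-0.0003,0],
  [0,0,0,0.001,0,-0.0002,0],
  [0,0,0,0.001,0,-0.0003,0],
  [0,0,0,0,0,0,0],
  [0,0,0,0,0,0,0],
])

```text
time: 13.53
tool_pos: [0.5689, 0.0782, 0.0464]
tcp_rot: [2.251, 1.936, -0.279]
wrist_force: [-1.6, -7.8, -1.9]
width: 0.355
grip_force: 70.1
```

```bash
python3 -c "
from h import *
tipnow()"
```

```text
tip in fixture mm [67.42  0.44 47.33] tail-up 14.11 yaw err 0.0 roll -0.04 F fix [-7.9  0.4 -1.9] t 13.53
```

drive_tool([
  [0,0,0,0.001,0,-0.0003,0],
  [0,0,0,0.0011,0,-0.0003,0],
  [0,0,0,0,0,0,0],
  [0,0,0,0,0,0,0],
  [0,0,0,0,0,0,0],
])

```text
time: 13.95
tool_pos: [0.5691, 0.08, 0.0465]
tcp_rot: [2.25, 1.936, -0.28]
wrist_force: [-1.1, -8.7, -1.3]
width: 0.354
grip_force: 70.1
```

```bash
python3 -c "
from h import *
tipnow()
import numpy as np
c=(59.3-74)/1e3
for th in (12,10,8,6,4,2,0):
    delta(goal(.0842,.046+.0014*th/14,th,yt=.0004,c=c))"
```

```text
tip in fixture mm [69.21  0.44 47.36] tail-up 14.15 yaw err 0.0 roll -0.04 F fix [-8.7 -0.2 -1.3] t 13.95
shift tool mm [1.26 0.06 3.4 ] turn deg [-0.04  2.15  0.  ] TCP goal [0.5693 0.0804 0.0429]
shift tool mm [2.29 0.06 6.65] turn deg [-0.04  4.15  0.  ] TCP goal [0.5693 0.0806 0.0395]
shift tool mm [3.43 0.07 9.87] turn deg [-0.04  6.15 -0.  ] TCP goal [0.5693 0.0809 0.0361]
shift tool mm [ 4.67  0.07 13.04] turn deg [-0.04  8.15 -0.  ] TCP goal [0.5694 0.0813 0.0327]
shift tool mm [ 6.02  0.07 16.18] turn deg [-0.04 10.15 -0.  ] TCP goal [0.5695 0.0818 0.0294]
shift tool mm [ 7.46  0.07 19.26] turn deg [-0.04 12.15 -0.  ] TCP goal [0.5696 0.0825 0.026 ]
shift tool mm [ 9.01  0.08 22.29] turn deg [-0.04 14.15 -0.  ] TCP goal [0.5697 0.0832 0.0227]
```

drive_tool([
  [0,1,0,0.0007,0,0.0016,0],
  [0,1,0,0.0004,0,0.0016,0],
  [0,0,0,0,0,0,0],
  [0,0,0,0,0,0,0],
])

```text
time: 14.28
tool_pos: [0.5691, 0.0801, 0.0431]
tcp_rot: [2.271, 1.952, -0.242]
wrist_force: [-0.6, -8.5, -2.4]
width: 0.356
grip_force: 70.1
```

```bash
python3 -c "
from h import *
tipnow()
delta(goal(.0842,.0471,11,yt=.0004,c=-.0147))"
```

```text
tip in fixture mm [69.2   0.47 47.14] tail-up 12.14 yaw err -0.02 roll -0.05 F fix [-8.5 -0.7 -2.4] t 14.28
shift tool mm [0.78 0.13 1.74] turn deg [-0.05  1.14 -0.02] TCP goal [0.5693 0.0804 0.0412]
```

drive_tool([
  [0,1,0,0.001,0,0.0016,0],
  [0,1,0,0.0004,0,0.0016,0],
  [0,0,0,0,0,0,0],
  [0,0,0,0,0,0,0],
])

```text
time: 14.62
tool_pos: [0.5692, 0.0808, 0.0396]
tcp_rot: [2.29, 1.969, -0.204]
wrist_force: [-1.1, -9.5, -1.7]
width: 0.351
grip_force: 70.1
```

```bash
python3 -c "
from h import *
tipnow()
delta(goal(.0842,.0469,9,yt=.0004,c=-.0147))"
```

```text
tip in fixture mm [69.69  0.47 46.91] tail-up 10.14 yaw err -0.02 roll -0.05 F fix [-9.6 -0.3 -1.7] t 14.62
shift tool mm [0.29 0.12 1.81] turn deg [-0.05  1.14 -0.02] TCP goal [0.5693 0.0807 0.0378]
```

drive_tool([
  [0,1,0,0.0004,0,0.0016,0],
  [0,1,0,0.0004,0,0.0016,0],
  [0,0,0,0,0,0,0],
  [0,0,0,0,0,0,0],
])

```text
time: 14.95
tool_pos: [0.5693, 0.0811, 0.0363]
tcp_rot: [2.309, 1.985, -0.165]
wrist_force: [-0.7, -7.6, -2.0]
width: 0.356
grip_force: 70.1
```

drive_tool([
  [0,1,0,0.0004,0,0.0016,0],
  [0,1,0,0.0004,0,0.0016,0],
  [0,0,0,0,0,0,0],
  [0,0,0,0,0,0,0],
])

```text
time: 15.28
tool_pos: [0.5693, 0.0815, 0.033]
tcp_rot: [2.328, 2.002, -0.125]
wrist_force: [-0.8, -8.6, -1.5]
width: 0.361
grip_force: 70.1
```

```bash
python3 -c "
from h import *
tipnow()
delta(goal(.0842,.0465,5,yt=.0004,c=-.0147))"
```

```text
tip in fixture mm [69.72  0.46 46.67] tail-up 6.12 yaw err -0.01 roll -0.04 F fix [-8.6 -0.5 -1.5] t 15.28
shift tool mm [0.28 0.09 1.94] turn deg [-0.04  1.12 -0.01] TCP goal [0.5694 0.0816 0.031 ]
```

drive_tool([
  [0,1,0,0.0004,0,0.0016,0],
  [0,1,0,0.0004,0,0.0016,0],
  [0,0,0,0,0,0,0],
  [0,0,0,0,0,0,0],
])

```text
time: 15.62
tool_pos: [0.5695, 0.0821, 0.0297]
tcp_rot: [2.346, 2.017, -0.085]
wrist_force: [-0.7, -7.7, -2.4]
width: 0.355
grip_force: 70.2
```

drive_tool([
  [0,1,0,0.0004,0,0.0016,0],
  [0,1,0,0.0004,0,0.0016,0],
  [0,0,0,0,0,0,0],
  [0,0,0,0,0,0,0],
])

```text
time: 15.95
tool_pos: [0.5696, 0.0827, 0.0264]
tcp_rot: [2.364, 2.033, -0.044]
wrist_force: [-2.5, -8.0, -2.6]
width: 0.356
grip_force: 70.2
```

```bash
python3 -c "
from h import *
tipnow()
delta(goal(.0842,.0460,0,yt=.0004,c=-.0147))"
```

```text
tip in fixture mm [69.77  0.39 46.44] tail-up 2.11 yaw err -0.01 roll -0.03 F fix [-8.3  1.3 -2.6] t 15.95
shift tool mm [0.66 0.02 3.71] turn deg [-0.03  2.11 -0.01] TCP goal [0.5697 0.0832 0.0227]
```

drive_tool([
  [0,0.5,0,0.0002,0,0.0008,0],
  [0,0.5,0,0.0002,0,0.0008,0],
  [0,0,0,0,0,0,0],
  [0,0,0,0,0,0,0],
])

```text
time: 16.28
tool_pos: [0.5697, 0.0832, 0.0249]
tcp_rot: [2.372, 2.041, -0.023]
wrist_force: [-1.5, -8.0, -2.3]
width: 0.354
grip_force: 70.2
```

drive_tool([
  [0,0.5,0,0.0002,0,0.0008,0],
  [0,0,0,0,0,0,0],
  [0,0,0,0,0,0,0],
])

```text
time: 16.53
tool_pos: [0.5698, 0.0834, 0.0241]
tcp_rot: [2.376, 2.045, -0.013]
wrist_force: [-2.5, -8.8, -1.9]
width: 0.355
grip_force: 70.2
```

```bash
python3 -c "
from h import *
tipnow(); print(st()['torque'].round(2))
delta(goal(.0842,.0460,0,yt=.0004,c=-.0147))"
```

```text
tip in fixture mm [69.93  0.37 46.42] tail-up 0.61 yaw err 0.02 roll -0.01 F fix [-9.   1.1 -1.9] t 16.53
[-1.18  0.15 -0.01]
shift tool mm [-0.18 -0.05  1.37] turn deg [-0.01  0.61  0.02] TCP goal [0.5697 0.0832 0.0227]
```

drive_tool([
  [0,0.5,0,0,-0.0003,0.0008,0],
  [0,0,0,0,0,0,0],
  [0,0,0,0,0,0,0],
])

```text
time: 16.78
tool_pos: [0.5698, 0.0835, 0.0235]
tcp_rot: [2.38, 2.048, -0.002]
wrist_force: [-0.6, -7.8, -1.4]
width: 0.357
grip_force: 70.2
```

drive_tool([
  [0,0,0,0,0,0.0003,0],
  [0,0,0,0,0,0,0],
  [0,0,0,0,0,0,0],
])

```text
time: 17.03
tool_pos: [0.5699, 0.0835, 0.0233]
tcp_rot: [2.38, 2.048, -0.002]
wrist_force: [-1.7, -8.8, -1.1]
width: 0.356
grip_force: 70.3
```

```bash
python3 -c "
from h import *
tipnow(); print(st()['torque'].round(2))"
```

```text
tip in fixture mm [69.89  0.31 46.47] tail-up 0.11 yaw err 0.04 roll 0.04 F fix [-9.   0.4 -1.1] t 17.03
[-1.15  0.18  0.08]
```

drive_tool([
  [0,0.1,0,0,0,0.0004,0],
  [0,0,0,0,0,0,0],
  [0,0,0,0,0,0,0],
])

```text
time: 17.28
tool_pos: [0.57, 0.0836, 0.0231]
tcp_rot: [2.38, 2.049, 0.001]
wrist_force: [-2.1, -9.4, 0.2]
width: 0.351
grip_force: 70.5
```

drive_tool([
  [0,0,0,-0.0008,0,0,0],
  [0,0,0,-0.0008,0,0,0],
  [0,0,0,0,0,0,0],
  [0,0,0,0,0,0,0],
])

```text
time: 17.62
tool_pos: [0.5699, 0.0824, 0.0232]
tcp_rot: [2.381, 2.049, 0.002]
wrist_force: [-1.3, -6.4, -0.7]
width: 0.353
grip_force: 70.4
```

```bash
python3 -c "
from h import *
tipnow(); print(st()['torque'].round(2))"
```

```text
tip in fixture mm [68.73  0.16 46.52] tail-up -0.04 yaw err 0.04 roll 0.06 F fix [-6.5  0.3 -0.7] t 17.62
[-0.94  0.24  0.18]
```

drive_tool([
  [0,0,0,-0.0006,0,0,0],
  [0,0,0,0,0,0,0],
  [0,0,0,0,0,0,0],
])

```text
time: 17.87
tool_pos: [0.5699, 0.0824, 0.0232]
tcp_rot: [-2.381, -2.049, -0.003]
wrist_force: [-0.9, -4.8, 1.3]
width: 0.352
grip_force: 70.3
```

drive_tool([
  [0,0,0,-0.0006,0,0,0],
  [0,0,0,0,0,0,0],
  [0,0,0,0,0,0,0],
])

```text
time: 18.12
tool_pos: [0.5699, 0.0824, 0.0231]
tcp_rot: [-2.381, -2.048, -0.004]
wrist_force: [-0.5, -2.1, 1.3]
width: 0.355
grip_force: 70.3
```

```bash
python3 -c "
from h import *
tipnow(); print(st()['torque'].round(2))"
```

```text
tip in fixture mm [68.66  0.13 46.63] tail-up -0.14 yaw err -0.01 roll 0.06 F fix [-2.1  0.1  1.3] t 18.12
[-0.22  0.09  0.22]
```

drive_tool([
  [0,0,0,-0.0004,0,0.0003,0],
  [0,0,0,0,0,0,0],
  [0,0,0,0,0,0,0],
])

```text
time: 18.37
tool_pos: [0.5699, 0.0824, 0.0231]
tcp_rot: [-2.381, -2.047, -0.005]
wrist_force: [-1.8, 2.4, 4.4]
width: 0.355
grip_force: 70.6
```

```bash
python3 -c "
from h import *
tipnow(); print(st()['torque'].round(2))"
```

```text
tip in fixture mm [68.63  0.1  46.66] tail-up -0.18 yaw err -0.02 roll 0.06 F fix [2.1 2.1 4.4] t 18.37
[0.32 0.2  0.22]
```

Stiff against both the V and the stop, so it is seated. I'll relax the preload and release in steps.

drive_tool([
  [0,0,0,0.0003,0,-0.0003,0],
  [0,0,0,0,0,0,0],
  [0,0,0,0,0,0,0],
  [0,0,0,0,0,0,0],
], force=20)

```text
time: 18.7
tool_pos: [0.5698, 0.0823, 0.0231]
tcp_rot: [-2.381, -2.048, -0.004]
wrist_force: [0.2, 2.6, 4.7]
width: 0.353
grip_force: 70.6
```

drive_tool([
  [0,0,0,0,0,0,0.4],
  [0,0,0,0,0,0,0.45],
  [0,0,0,0,0,0,0.6],
  [0,0,0,0,0,0,0.8],
  [0,0,0,0,0,0,1],
  [0,0,0,0,0,0,1],
  [0,0,0,0,0,0,1],
  [0,0,0,0,0,0,1],
])

```text
time: 19.37
tool_pos: [0.5693, 0.0818, 0.0226]
tcp_rot: [-2.381, -2.048, -0.002]
wrist_force: [-0.0, -0.1, 0.2]
width: 0.999
grip_force: 0.0
```

drive_tool([
  [0,0,0,0,0,-0.01,1],
  [0,0,0,0,0,-0.02,1],
  [0,0,0,0,0,-0.03,1],
  [0,0,0,0,0,-0.04,1],
  [0,0,0,0,0,-0.04,1],
  [0,0,0,-0.03,0,-0.02,1],
  [0,0,0,-0.03,0,0,1],
  [0,0,0,0,0,0,1],
])

```text
time: 20.03
tool_pos: [0.5615, 0.0186, 0.1865]
tcp_rot: [2.38, 2.043, 0.006]
wrist_force: [-0.5, 0.3, -0.8]
width: 1.0
grip_force: 0.0
```

```bash
python3 - <<'E'
from fit import *
print(st()["tool_pos"],st()["wrist_force"].round(1)); p=shoot("wrist"); s=shoot("scene")
w=proj(p,FX+[0,0,.046])[0]; print(w.round(0))
x0=int(np.clip(w[0]-75,0,512-150)); y0=int(np.clip(w[1]-100,0,184))
A=cv2.resize(p["color"][y0:y0+200,x0:x0+150,::-1],(450,600),interpolation=cv2.INTER_CUBIC)
B=cv2.resize(s["color"][190:250,260:350,::-1],(350,233),interpolation=cv2.INTER_CUBIC)
cv2.imwrite("pics/end.png",np.hstack([A,cv2.copyMakeBorder(B,0,367,0,0,0)]))
np.savez("w9.npz",color=p["color"],W=p["W"],intrinsics=p["intrinsics"],fish=True)
i=p["color"].astype(int); r,g,b=i[...,0],i[...,1],i[...,2]
E
```

```text
[0.56148338 0.01864709 0.18645955] [-0.5  0.3 -0.8]
[251.  87.]
```

View pics/end.png

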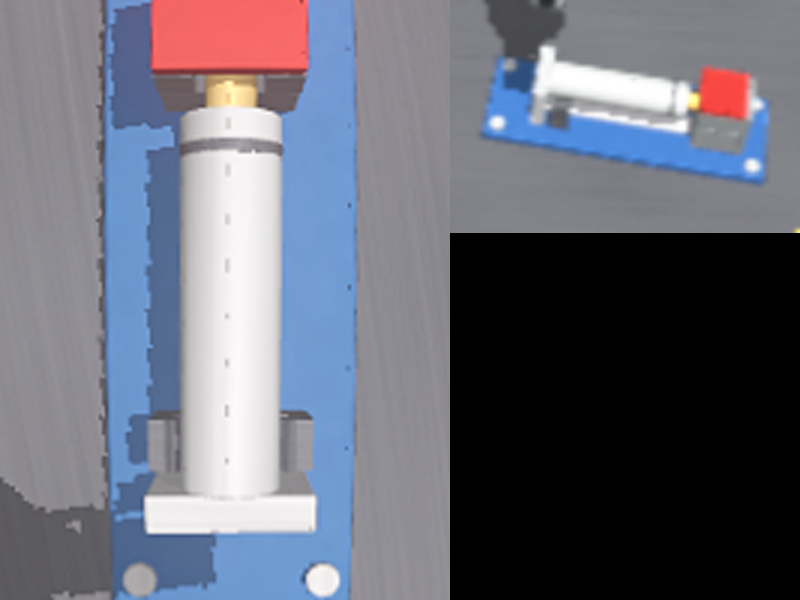

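The final view shows the canister lying in the V along the axis, its tail at (232,493) against the stop's inner face and the boss (232,92) inside the hood. The robot is clear, so I'll hand in.

```bash
python3 -c "
from workcell import workorder
print(workorder.finish_job())"
```

```text
the job is handed in; nothing more can be done
None
```

The canister is loaded: boss in the hood against the compressed spring, tail behind the stop, lying level in the V and released. I handed the job in at about 20 s; no verdict came back.

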